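# Cam to its low point, then slide home

### The job

Seat the pine block in the clamping jig. First push the lever's red knob round until the blue lever points at the red index mark on the jig's base plate, which turns the cam's low point to the follower; do not push the slide forward before that. Then push the orange thumb plate forward until the slide is fully home, so that its jaw seats the block against the fence; leave the cam at its low point, do not touch the block with the hand or disturb the other things on the bench, and finish with the hand clear.

Things in the scene. Friction and masses are not known exactly. Their poses are not given: they have to be found in the camera images.
- jig: Clamping jig, screwed to the bench. Base plate 190 x 255 x 12 mm (x -135 to 55, y -150 to 105). Origin on the bench top (z = 0) below the cam's pivot; x is the way the slide goes forward, y to its left, z up. The slide runs along y = 0 at x < 0. To its right stands the block's fence: z 12 to 46, y -138 to -58, face to -x at x = -25.
- cam (a joint): Cam angle about the jig's z axis (rad, clockwise from above positive). 0 = low point at the follower, lever along the jig's +y, at the index mark; at angle a the lever points along (sin a, cos a) in jig x, y. Starts at 1.7 to 2.6; range -0.6 to 2.8, no stop or detent at 0. Dry friction 0.3 N m (4 to 5 N at the knob): it stays where it is left.
- cam_axis (a point): Point on the cam's pivot axis at the disc's top face, z = 30. The cam is a steel disc 68 mm across, z 14 to 30, its centre 16 mm off the pivot.
- lever_knob (a point): Point on the axis of the lever's upright red knob, a round post 16 mm in diameter, 70 mm from the pivot, standing from z = 39 to z = 95; this point is at z = 70. The flat blue lever below it is 16 mm wide, z 30 to 39, and reaches 84 mm from the pivot.
- index_mark (a point): Centre of the red index mark (5 x 16 mm) painted on the base plate, 96.5 mm from the pivot along the jig's +y, z = 12.
- slide (a joint): Travel of the follower slide forward along the jig's x (m): starts at 0 to 0.004, fully home at its stop, 0.034. Friction about 3 N; stays where it is left. If the cam is away from 0, the brass roller on the slide's nose strikes the cam's rim before home. The steel jaw on its right arm pushes the block, with 1 mm of play left at home.
- thumb_plate (a point): Centre of the back face (looking to the jig's -x) of the orange thumb plate on the slide, at z = 60, 95 mm behind the pivot when the slide is at 0. The plate is 60 mm wide (y), 12 mm thick, z 30 to 80. The slide's bar and arm behind its foot reach up to z = 39, so push it above that.
- wood_block: Pine block 45 x 75 x 32 mm (its x, y, z), loose, lying on the base plate (underside at z = 12) between the slide's jaw and the fence. Origin: centre of the underside. Seated, its centre is about 47.5 mm behind the pivot along the jig's x (about 22.5 mm from the fence's face), its x along the jig's x. Only the jaw shall move it.
- fence_face (a point): Centre of the fence's face, against which the block is seated (z = 28).
- tape_measure: yellow and black pocket tape measure, 72 x 85 x 35 mm, loose bystander; origin at the centre of its underside
- screwdriver_yel: screwdriver with yellow handle, 190 mm long, loose bystander; origin at the centre of its underside
- elec_tape: roll of black tape, 68 mm across, 19 mm high, loose bystander; origin at the centre of its underside
- spool_a: small wooden spool, 41 mm across, 45 mm high, loose bystander; origin at the centre of its underside
- paint_brush: flat paint brush with green handle, 195 mm long, at the far edge of the bench, loose bystander; origin at the centre of its underside
Not all that is in view belongs to the job. Of the things that look like the wood_block, the larger one is meant.

How it is judged (in metres and radians):
On the way, in this order (a step that is already met when the one before it is completed fails the run):
1. the cam is at its low point (within 0.2 rad) while the slide is still back (under 12 mm) (value of joint cam between -0.2 and 0.2 rad and value of joint slide below 0.012 m), for 0.2 s.
2. the slide is home (over 31 mm) with the block against the fence (value of joint slide above 0.031 m and value of joint cam between -0.25 and 0.25 rad and x of wood_block in the frame of jig above -0.052 m), for 0.2 s.
At the end, for the whole second after the job is handed in: cam within 0.25 rad of its low point, slide at 31 mm or more of its 34 mm, block flat on the base plate, within about 5 mm of the fence and within 0.09 rad of square, at rest (all of step 2 and angle between the x axis of wood_block and the x axis of jig, either way round below 0.09 rad and z of wood_block in the frame of jig below 0.016 m and angle between wood_block's own z axis and vertical below 0.1 rad and linear speed of wood_block below 0.01 m/s); the robot touches nothing.
It fails at once if the slide is pushed forward more than 14 mm while the cam is more than 0.3 rad from its low point (value of joint slide above 0.014 m and not (value of joint cam between -0.3 and 0.3 rad)).
It fails at once if the robot touches the block (contact force between any of the fingers, the arm and wood_block above 0.5 N).
It fails at once if the block is lifted (z of wood_block in the frame of jig above 0.027 m).
It fails at once if a bystander is moved more than 20 mm (distance of any of tape_measure, screwdriver_yel, elec_tape, spool_a, paint_brush from where it was at the start of the episode above 0.02 m).
It also fails if it takes over 51 s, if anything falls off the work surface, if the arm or the gripper's body presses on something with over 40 N, if the wrist force passes 120 N, or if a joint passes its speed limit or range.

### The arm

A 6-joint arm with a two-finger parallel gripper is mounted at the origin on the work surface; the furniture and walls round the work are solid. World frame = base frame: x ahead of the robot, y to its left, z up, the work surface at z = 0. Lengths are in mm, angles in rad, forces in N, time in s.
With the tool pointing down it reaches from about 250 to 725 mm from the base axis. Payload 4 kg.
Tool frame: the origin (TCP) lies midway between the tips of the shut fingers; the grasp point (between the pads) lies 19 mm behind it (grip_point_offset is the distance from the TCP to the grasp point, in mm); z points along the fingers, y is the line along which they close (so a half turn about z gives the same grasp; the last joint's range is limited). The gripper opens to 85 mm and grips with 20 to 120 N. Pads are 22 mm wide; open, the fingers measure 114 mm over their backs; the gripper's body (76 mm by 85 mm) begins 54 mm behind the grasp point. The pads swing forward as they close: fully open they stand 13 mm farther back than shut.
Start: joints at [-1.143, 0.241, 0.005, 1.335, 0, 1.571], TCP at [207.433, -454.941, 231.306] pointing down, gripper open.
Joint ranges: [-2.72, 2.72], [-1.05, 1.87], [-1.09, 1.28], [-1.99, 2.15], [-1.42, 1.44], [-3.14, 3.14]. Speed limits (rad/s): [2.79, 2.79, 3.14, 3.14, 3.14, 3.14].

### API

Orientations are given as [roll, pitch, yaw] about the fixed x, y, z axes, in that order (R = Rz(yaw) Ry(pitch) Rx(roll)).
In Python, from bench import get_state, read_camera, camera_info, finish_job, grip_point_offset gives the robot as it stands.
- The arm moves only by the tool servo_tool, never from a script. Its argument "motion" is a list of rows, each a list of 5 numbers: the opening, from 0 (shut) to 1 (fully open), then the shift along the world's x, y, z as a fraction of full scale, then the turn about the world's z as a fraction of full scale. In form: [[claw, x, y, z, twist], ...]. A call has 1 to 20 rows; each row shifts and turns the commanded pose from where the row before left it; what a row does not reach is not made up. Full scale, the value 1, is 3 cm for a shift and 0.1 rad for a turn. A row lasts 1/12 s, in which the tool goes at most 41.7 mm and 7.16 degrees, less where a joint would pass 70% of its speed; a pose out of reach is approached as far as the arm can. A call with a number of a shift or a turn outside -1 to 1 is refused whole. A call with a gripper value outside its range is refused whole. The fingers move at their own pace and stop on an object; "newtons" is the grip in N (left out, the last holds). Time passes only in rows, so rows that do not move let the fingers close. It gives the time, the measured TCP pose, the force, the opening and the grip force at its end, in the units of the state.
- get_state(): the state, without advancing time (a new reading comes with each control period).
- read_camera(name): name is "scene" or "side" or "wrist"; returns the picture (420x560x3 uint8, red, green, blue); there is no depth.
- camera_info(name): a dict with "fx", "fy", "cx", "cy" (pixels), "k1" (the pictures are not rectified: a ray, as slopes to the right and down, at radius r is drawn at 1 + k1 r^2 times it, then the intrinsics apply), "T" (4x4, takes a point from camera to world coordinates). Camera axes: x right, y down, z forward; pixel columns grow to the right and rows downward; lengths in mm; the calibration is good to about 2 mm. A picture is of the moment at which its call begins: read the wrist's pose just before it. camera_info takes no time and is no camera call; for the wrist camera it gives the pose at the moment of the call.
- finish_job(): hands the job in; it is judged then, once.
The state is a dict: "t": time; "joints": joint angles; "joint_vel": joint speeds; "joint_torque": joint torques, N m; "tool_pos": TCP position; "ee_rot": TCP orientation; "contact_force": force on the tool from outside, world axes, zero at the start; "wrist_torque": the same for the moment, N m; "gripper_width": opening from 0.0 (shut) to 1.0 (fully open); "gripper_force": force on a finger pad.
Only numpy, scipy, OpenCV 4.12 (cv2) and the standard library are available. Lean on these libraries where they do the work, as an engineer would, in place of code of your own. Each camera call takes 0.05 s, during which the arm holds its last target. There are 200 camera calls.

## Working session

There is one attempt and no reset: what is moved stays moved. The work goes in short steps, Python scripts to look and compute and a tool call to move; the robot and the scene stay as the last step left them, time stands still between calls to the robot, and variables do not carry over. Pictures are saved under pics/ and viewed, at most 10 in all, crops included, and the job is handed in when it is done.

Besides the shell and the picture viewer there is one more tool, called after "Emit:" as name(argument=value, ...), one argument or row to a line, values as JSON. servo_tool: Moves the arm, as the interface text tells. Its arguments: {"type":"object","properties":{"motion":{"type":"array"},"newtons":{"type":"number"}},"required":["motion"]}

```bash
mkdir -p pics; cat > h.py <<'E'
import numpy as np, cv2
from bench import *
def snap(n,f):
    im=read_camera(n); cv2.imwrite(f'pics/{f}.png',im[:,:,::-1]); return im
def ray(n,u,v,info=None):
    c=info or camera_info(n); K=np.array([[c['fx'],0,c['cx']],[0,c['fy'],c['cy']],[0,0,1.]])
    p=cv2.undistortPoints(np.array([[[u,v]]],float),K,np.array([c['k1'],0,0,0.])).ravel()
    T=np.array(c['T']); return T[:3,3],T[:3,:3]@np.array([p[0],p[1],1])
def onz(n,u,v,z):
    o,d=ray(n,u,v); return o+d*(z-o[2])/d[2]
def proj(n,P):
    c=camera_info(n);T=np.array(c['T']);p=(np.atleast_2d(P)-T[:3,3])@T[:3,:3]
    s=p[:,:2]/p[:,2:];s=s*(1+c['k1']*(s**2).sum(1,keepdims=True))
    return s*[c['fx'],c['fy']]+[c['cx'],c['cy']]
E
python3 - <<'E'
from h import *
print(get_state())
a=snap('scene','s0');b=snap('side','d0')
for n in('scene','side'):
    c=camera_info(n);print(c['fx'],c['k1'],np.round(c['T'],2).tolist())
E
```

```text
{'t': 0.0, 'joints': array([-1.14301338e+00,  2.41384509e-01,  3.73867735e-03,  1.33521363e+00,
       -1.92526910e-06,  1.57075951e+00]), 'joint_vel': array([-0.00118274,  0.0005481 ,  0.0010964 ,  0.00125121, -0.00077884,
       -0.00182256]), 'joint_torque': array([ 3.79860730e-04, -3.72320402e+01,  2.52406508e+01,  1.69039622e-02,
        1.31734197e-05,  1.37895551e-06]), 'tool_pos': array([ 207.16513819, -454.37034117,  230.43269957]), 'ee_rot': array([-3.13952952e+00,  1.84931041e-06,  4.27819763e-01]), 'contact_force': array([ 0.18625483, -0.42160687,  1.26014064]), 'wrist_torque': array([ 0.05178468,  0.02280212, -0.02818431]), 'gripper_force': 0.0, 'gripper_width': 1.0024535357036068}
437.2606627228355 -0.1377437478166367 [[0.75, -0.44, 0.49, -77.3], [-0.66, -0.52, 0.54, -861.57], [0.02, -0.73, -0.68, 857.41], [0.0, 0.0, 0.0, 1.0]]
381.18642346160766 0.03309973438917061 [[0.99, -0.04, 0.1, 399.99], [-0.11, -0.42, 0.9, -1081.95], [0.01, -0.91, -0.42, 482.73], [0.0, 0.0, 0.0, 1.0]]
```

View pics/s0.png

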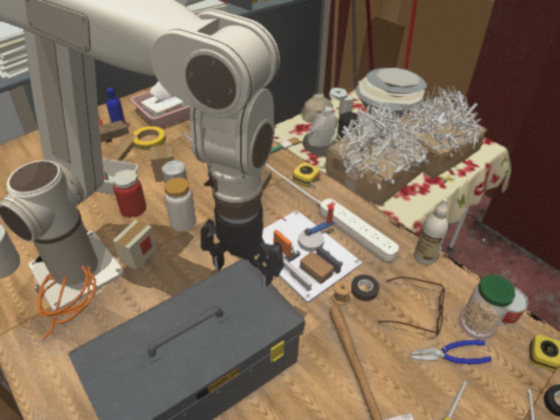

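View pics/d0.png

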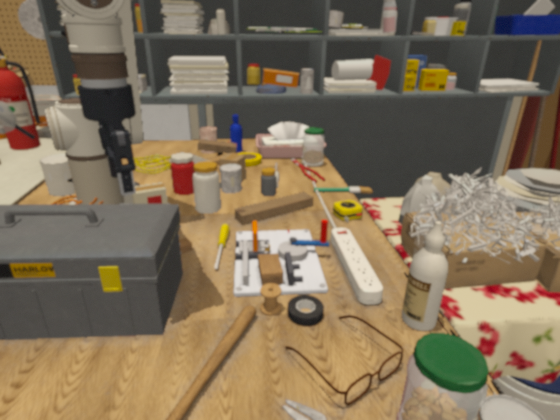

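```bash
python3 - <<'E'
import cv2,numpy as np
a=cv2.imread('pics/s0.png')[195:305,250:370];b=cv2.imread('pics/d0.png')[210:320,210:330]
r=lambda i:cv2.resize(i,None,fx=5,fy=5,interpolation=cv2.INTER_CUBIC)
cv2.imwrite('pics/c0.png',r(a));cv2.imwrite('pics/c1.png',r(b))
E
```

```text
(no output)
```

View pics/c0.png

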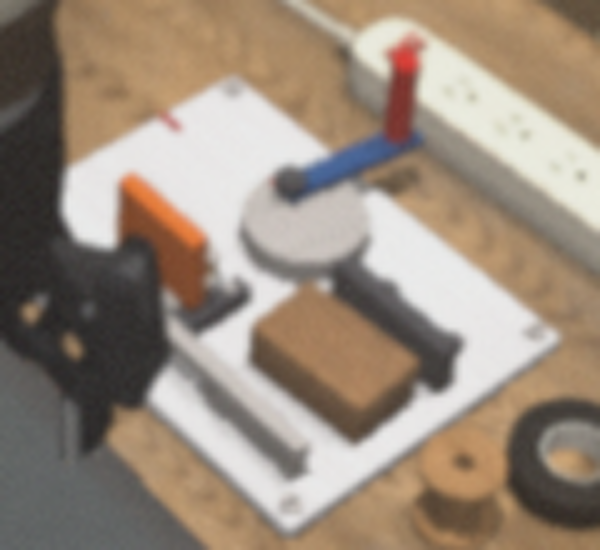

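View pics/c1.png

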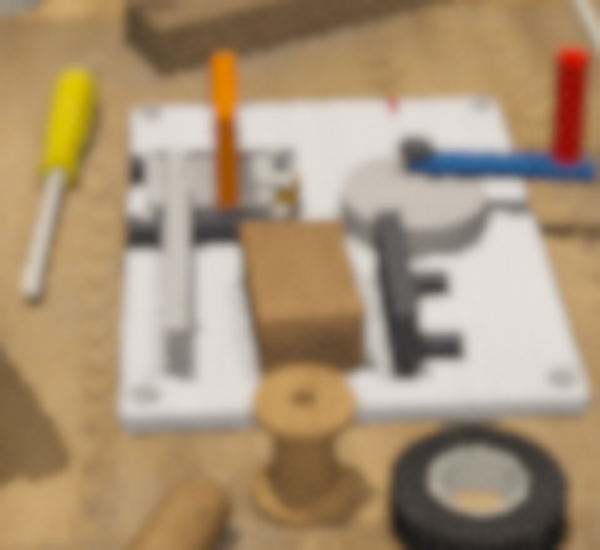

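```bash
cat > fit.py <<'E'
from h import *
from scipy.optimize import least_squares
off={'scene':(250,195),'side':(210,210)}
obs=[('side',-135,105,12,130,103),('side',55,105,12,495,97),('side',55,-150,12,588,405),('side',-135,-150,12,120,418),('side',0,96.5,12,393,103),
('scene',55,105,12,235,76),('scene',55,-150,12,560,338),('scene',-135,-150,12,288,530),('scene',0,96.5,12,171,121)]
def W(p,q):
    c,s=np.cos(p[2]),np.sin(p[2]);return np.array([p[0]+c*q[0]-s*q[1],p[1]+s*q[0]+c*q[1],q[2]])
px=lambda n,u,v:np.array([(u+.5)/5-.5+off[n][0],(v+.5)/5-.5+off[n][1]])
def res(p):return np.concatenate([proj(o[0],W(p,o[1:4]))[0]-px(o[0],*o[4:]) for o in obs])
f=least_squares(res,[450,-350,0],x_scale=[10,10,.1]);p=f.x
print(p,np.round(f.fun.reshape(-1,2),1).tolist())
# knob top z=95
def kn(a):return np.concatenate([proj(n,W(p,(70*np.sin(a[0]),70*np.cos(a[0]),95)))[0]-px(n,u,v) for n,u,v in(('scene',407,47),('side',572,55))])
g=least_squares(kn,[1.6]);print('cam',g.x,g.fun)
def jig(n,u,v,z):
    w=onz(n,*px(n,u,v),z);c,s=np.cos(p[2]),np.sin(p[2]);d=w-[p[0],p[1],0];return np.round([c*d[0]+s*d[1],-s*d[0]+c*d[1],z])
print('plate top (side near,far; scene) ',jig('side',224,52,80),jig('scene',128,178,80),jig('scene',203,240,80))
print('block tops',[jig('scene',*q,44) for q in((308,287),(415,368),(357,415),(255,335))])
print('screwdriver',[onz('side',*px('side',*q),8).round() for q in((30,290),(75,75))])
print('spool,tape',[onz('side',*px('side',*q),z).round() for q,z in(((303,400),45),((478,470),19))])
np.save('p.npy',p)
for a in np.arange(0,2.6,.2):print(round(a,1),W(p,(70*np.sin(a),70*np.cos(a),70)).round())
E
python3 fit.py
```

```text
[ 5.22155272e+02 -3.17779047e+02 -3.29631655e-02] [[0.3, 0.5], [0.2, -0.3], [0.5, -2.1], [-0.9, -1.0], [0.0, 0.6], [0.0, -0.2], [0.8, 0.3], [0.2, 0.9], [0.0, 0.7]]
cam [1.65027549] [-0.82378827  2.20781439  0.15032494 -1.38819019]
plate top (side near,far; scene)  [-88.  29.  80.] [-88.  27.  80.] [-87. -28.  80.]
block tops [array([-44., -61.,  44.]), array([ -39., -132.,   44.]), array([ -81., -135.,   44.]), array([-85., -68.,  44.])]
screwdriver [array([ 345., -367.,    8.]), array([ 361., -164.,    8.])]
spool,tape [array([ 453., -506.,   45.]), array([ 517., -520.,   19.])]
0.0 [ 524. -248.   70.]
0.2 [ 538. -250.   70.]
0.4 [ 552. -254.   70.]
0.6 [ 564. -261.   70.]
0.8 [ 574. -271.   70.]
1.0 [ 582. -282.   70.]
1.2 [ 588. -295.   70.]
1.4 [ 591. -308.   70.]
1.6 [ 592. -322.   70.]
1.8 [ 590. -336.   70.]
2.0 [ 585. -349.   70.]
2.2 [ 577. -361.   70.]
2.4 [ 568. -371.   70.]
```

Emit:
servo_tool(
  motion=[
    [0.5,0.8,0.27,-0.1,-0.33],
    [0.5,0.8,0.27,-0.1,-0.33],
    [0.5,0.8,0.27,-0.1,-0.33],
    [0.5,0.8,0.27,-0.1,-0.33],
    [0.5,0.8,0.27,-0.1,-0.33],
    [0.5,0.8,0.27,-0.1,-0.33],
    [0.5,0.8,0.27,-0.1,-0.33],
    [0.5,0.8,0.27,-0.1,-0.33],
    [0.5,0.8,0.27,-0.1,-0.33],
    [0.5,0.8,0.27,-0.1,-0.33],
    [0.5,0.8,0.27,-0.1,-0.33],
    [0.5,0.8,0.27,-0.1,-0.33],
    [0.5,0.8,0.27,-0.1,-0.33],
    [0.5,0.8,0.27,-0.1,-0.33],
    [0.5,0.8,0.27,-0.1,-0.33],
    [0.5,0.8,0.27,-0.1,-0.33],
    [0.5,0,0,0,0],
    [0.5,0,0,0,0],
  ],
  newtons=25,
)

```text
t: 1.6
tool_pos: [591.9, -324.2, 181.5]
ee_rot: [-3.141, 0.003, -0.098]
contact_force: [-0.4, 0.3, 0.3]
gripper_width: 0.497
gripper_force: 0.0
```

```bash
python3 - <<'E'
from h import *
im=snap('wrist','w0'); p=np.load('p.npy')
from numpy import cos,sin
def W(q):
    c,s=cos(p[2]),sin(p[2]);return [p[0]+c*q[0]-s*q[1],p[1]+s*q[0]+c*q[1],q[2]]
print(get_state()['tool_pos'])
for q in((70*sin(1.65),70*cos(1.65),95),(0,96.5,12),(-83,29,80),(-83,-29,80),(55,105,12),(-25,-98,46)):print(q,proj('wrist',W(q))[0].round())
E
```

```text
[ 591.03085829 -324.9093857   182.12067634]
(np.float64(69.78055199177432), np.float64(-5.538462216471371), 95) [287. 215.]
(0, 96.5, 12) [198. 258.]
(-83, 29, 80) [261. 364.]
(-83, -29, 80) [321. 361.]
(55, 105, 12) [182. 210.]
(-25, -98, 46) [385. 284.]
```

View pics/w0.png

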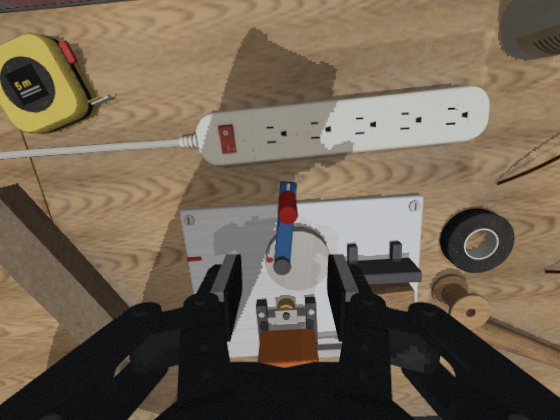

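Emit:
servo_tool(
  motion=[
    [0.5,0,0,-0.5,0],
    [0.5,0,0,-0.5,0],
    [0.5,0,0,-0.5,0],
    [0.5,0,0,-0.5,0],
    [0.5,0,0,-0.5,0],
    [0.5,0,0,-0.5,0],
    [0.5,0,0,-0.5,0],
    [0.5,0,0,-0.4,0],
    [0.5,0,0,-0.2,0],
    [0.5,0,0,0,0],
    [0.17,0,0,0,0],
    [0.17,0,0,0,0],
    [0.17,0,0,0,0],
    [0.17,0,0,0,0],
    [0.17,0,0,0,0],
  ],
  newtons=20,
)

```text
t: 2.9
tool_pos: [592.1, -326.1, 61.6]
ee_rot: [3.14, -0.002, -0.1]
contact_force: [-1.0, -0.7, 3.3]
gripper_width: 0.179
gripper_force: 19.9
```

```bash
python3 - <<'E'
import numpy as np
a=np.linspace(-.118,1.538,21);c=np.c_[np.cos(a),np.sin(a)]*70/30
print(np.diff(c,axis=0).round(2).tolist(),c[-1]*30+[522.2,-317.8])
E
```

```text
[[0.01, 0.19], [-0.0, 0.19], [-0.02, 0.19], [-0.03, 0.19], [-0.05, 0.19], [-0.06, 0.18], [-0.08, 0.18], [-0.09, 0.17], [-0.11, 0.16], [-0.12, 0.15], [-0.13, 0.14], [-0.14, 0.13], [-0.15, 0.12], [-0.16, 0.1], [-0.17, 0.09], [-0.18, 0.08], [-0.18, 0.06], [-0.19, 0.05], [-0.19, 0.03], [-0.19, 0.01]] [ 524.49533135 -247.83764259]
```

Emit:
servo_tool(
  motion=[
    [0.17,0.01,0.19,0,0.83],
    [0.17,0,0.19,0,0.83],
    [0.17,-0.02,0.19,0,0.83],
    [0.17,-0.03,0.19,0,0.83],
    [0.17,-0.05,0.19,0,0.83],
    [0.17,-0.06,0.18,0,0.83],
    [0.17,-0.08,0.18,0,0.83],
    [0.17,-0.09,0.17,0,0.83],
    [0.17,-0.11,0.16,0,0.83],
    [0.17,-0.12,0.15,0,0.83],
  ],
)

```text
t: 3.73
tool_pos: [578.1, -271.5, 61.7]
ee_rot: [3.136, -0.005, 0.735]
contact_force: [5.6, -0.2, 0.1]
gripper_width: 0.181
gripper_force: 19.9
```

Emit:
servo_tool(
  motion=[
    [0.17,-0.13,0.14,0,0.83],
    [0.17,-0.14,0.13,0,0.83],
    [0.17,-0.15,0.12,0,0.83],
    [0.17,-0.16,0.1,0,0.83],
    [0.17,-0.17,0.09,0,0.83],
    [0.17,-0.18,0.08,0,0.83],
    [0.17,-0.18,0.06,0,0.83],
    [0.17,-0.19,0.05,0,0.83],
    [0.17,-0.19,0.03,0,0.83],
    [0.17,-0.19,0.01,0,0.83],
    [0.17,0,0,0,0],
    [0.17,0,0,0,0],
  ],
)

```text
t: 4.73
tool_pos: [526.4, -244.7, 61.7]
ee_rot: [3.137, -0.004, 1.563]
contact_force: [3.4, 6.8, 3.7]
gripper_width: 0.184
gripper_force: 20.2
```

Emit:
servo_tool(
  motion=[
    [0.5,0,0,0,0],
    [0.5,0,0,0,0],
    [0.5,0,0,0,0],
    [0.5,0,0,0,0],
    [0.5,0,0,0.5,0],
    [0.5,0,0,0.7,0],
    [0.5,0,0,0.7,0],
    [0.5,0,0,0.7,0],
    [0.5,0,0,0.7,0],
    [0.0,-0.6,-0.28,0,0],
    [0.0,-0.6,-0.28,0,0],
    [0.0,-0.6,-0.28,0,0],
    [0.0,-0.6,-0.28,0,0],
    [0.0,-0.6,-0.28,0,0],
    [0.0,-0.6,-0.28,0,0],
    [0.0,-0.6,-0.28,0,0],
    [0.0,-0.6,-0.28,0,0],
    [0,0,0,0,0],
    [0,0,0,0,0],
  ],
)

```text
t: 6.32
tool_pos: [379.8, -315.0, 159.4]
ee_rot: [3.141, -0.0, 1.557]
contact_force: [-0.4, -0.5, 0.4]
gripper_width: -0.005
gripper_force: 0.0
```

```bash
python3 - <<'E'
from h import *
p=np.load('p.npy')
for n,(u,v) in(('scene',(250,195)),('side',(210,210))):
    im=read_camera(n)[v:v+110,u:u+120,::-1]
    cv2.imwrite(f'pics/e_{n}.png',cv2.resize(im,None,fx=3.2,fy=5,interpolation=cv2.INTER_CUBIC))
cv2.imwrite('pics/e.png',np.hstack([cv2.imread('pics/e_scene.png'),cv2.imread('pics/e_side.png')]))
E
```

```text
(no output)
```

View pics/e.png

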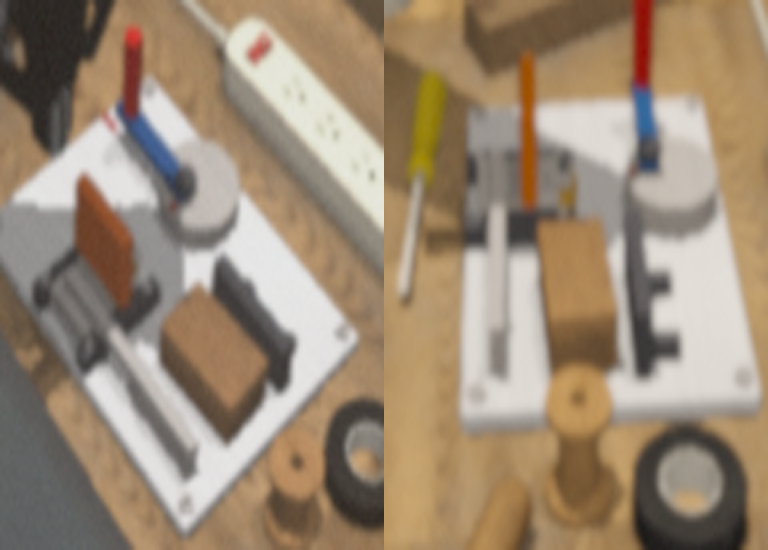

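Emit:
servo_tool(
  motion=[
    [0,0,0,-0.5,0],
    [0,0,0,-0.5,0],
    [0,0,0,-0.5,0],
    [0,0,0,-0.5,0],
    [0,0,0,-0.5,0],
    [0,0,0,-0.5,0],
    [0,0,0,-0.4,0],
    [0,0,0,0,0],
    [0,0.3,-0.01,0,0],
    [0,0.3,-0.01,0,0],
    [0,0.3,-0.01,0,0],
    [0,0.2,-0.01,0,0],
    [0,0.2,-0.01,0,0],
    [0,0.2,-0.01,0,0],
    [0,0.2,0,0,0],
    [0,0,0,0,0],
  ],
)

```text
t: 7.75
tool_pos: [432.9, -316.5, 57.5]
ee_rot: [3.14, 0.0, 1.56]
contact_force: [-0.1, -0.1, 1.1]
gripper_width: 0.002
gripper_force: 0.0
```

```bash
python3 - <<'E'
from h import *
im=read_camera('side')[210:320,210:330,::-1]
cv2.imwrite('pics/f.png',cv2.resize(im,None,fx=5,fy=5,interpolation=cv2.INTER_CUBIC))
E
```

```text
(no output)
```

View pics/f.png

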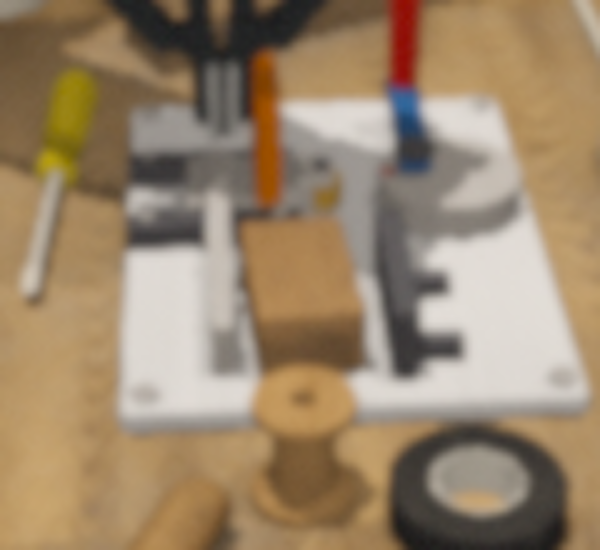

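Emit:
servo_tool(
  motion=[
    [0,0.1,0,0,0],
    [0,0.1,-0.01,0,0],
    [0,0.1,0,0,0],
    [0,0.1,0,0,0],
    [0,0.1,-0.01,0,0],
    [0,0,0,0,0],
  ],
)

```text
t: 8.3
tool_pos: [447.1, -316.7, 57.2]
ee_rot: [3.141, -0.001, 1.56]
contact_force: [-2.3, 0.5, 0.7]
gripper_width: -0.001
gripper_force: 0.9
```

Emit:
servo_tool(
  motion=[
    [0,0.03,0,0,0],
    [0,0,0,0,0],
  ],
)

```text
t: 8.47
tool_pos: [447.5, -316.8, 57.2]
ee_rot: [3.142, -0.0, 1.56]
contact_force: [-2.0, 0.6, 1.2]
gripper_width: -0.0
gripper_force: 1.2
```

Emit:
servo_tool(
  motion=[
    [0,0.07,0,0,0],
    [0,0.07,0,0,0],
    [0,0,0,0,0],
    [0,0,0,0,0],
  ],
)

```text
t: 8.8
tool_pos: [448.0, -316.7, 57.1]
ee_rot: [-3.134, -0.0, 1.558]
contact_force: [-11.9, 0.4, 7.8]
gripper_width: 0.004
gripper_force: 6.0
```

Emit:
servo_tool(
  motion=[
    [0,0.1,0,0,0],
    [0,0,0,0,0],
    [0,0,0,0,0],
    [0,0,0,0,0],
  ],
)

```text
t: 9.13
tool_pos: [448.1, -316.7, 57.2]
ee_rot: [-3.129, -0.0, 1.557]
contact_force: [-18.2, 0.4, 12.6]
gripper_width: -0.002
gripper_force: 9.7
```

Emit:
servo_tool(
  motion=[
    [0,-0.3,0,0,0],
    [0,-0.5,0,0,0],
    [0,-0.5,0,0,0],
    [0,-0.5,0,0,0],
    [0,0,0,0.6,0],
    [0,0,0,0.8,0],
    [0,0,0,0.8,0],
    [0,0,0,0.8,0],
    [0,-0.5,0,0.8,0],
    [0,-0.5,0,0,0],
    [0,-0.5,0,0,0],
    [0,-0.5,0,0,0],
    [0,0,0,0,0],
    [0,0,0,0,0],
  ],
)

```text
t: 10.3
tool_pos: [341.3, -317.4, 171.8]
ee_rot: [3.139, 0.001, 1.559]
contact_force: [-0.2, 0.3, -0.6]
gripper_width: 0.001
gripper_force: 0.0
```

```bash
python3 - <<'E'
from h import *
for n,(u,v) in(('scene',(250,195)),('side',(210,210))):
    im=read_camera(n)[v:v+110,u:u+120,::-1]
    cv2.imwrite(f'pics/g_{n}.png',cv2.resize(im,None,fx=3.2,fy=5,interpolation=cv2.INTER_CUBIC))
cv2.imwrite('pics/g.png',np.hstack([cv2.imread('pics/g_scene.png'),cv2.imread('pics/g_side.png')]))
E
```

```text
(no output)
```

View pics/g.png

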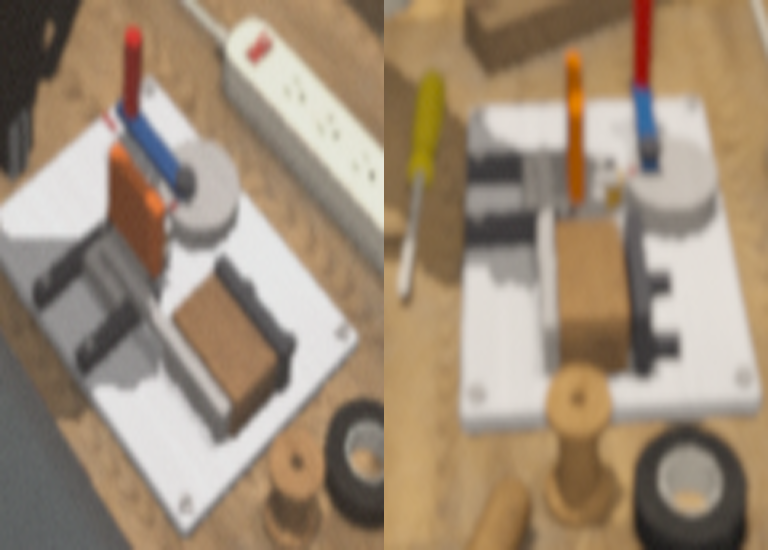

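The lever points at the index mark, the block sits square between jaw and fence, and the hand is clear of everything.

```bash
python3 -c "
from bench import *
print(finish_job())"
```

```text
the job is handed in; nothing more can be done
None
```

I turned the lever to the index mark, pushed the slide to its stop so the block sits square against the fence, backed the hand clear, and handed the job in at about 10 s; no verdict came back.

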